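# Timer up, then draw and hold the gas syringe plunger

## Robot

A 6-joint arm with a two-finger parallel gripper is mounted at the origin on a cart in front of the work surface, level with it; the furniture and walls round the work are solid. World frame = base frame: x ahead of the robot, y to its left, z up, the work surface at z = 0. Lengths are in m, angles in degrees, forces in N, time in s.
With the tool pointing down it reaches from about 0.3 to 0.75 m from the base axis. Payload 8.5 kg.
Tool frame: the origin (TCP) lies at the very end of the fingers, on their centre line; the grasp point (between the pads) lies 19 mm behind it (env.hold_point_z is the distance from the TCP to the grasp point, in m); z points along the fingers, y is the line along which they close (so a half turn about z gives the same grasp; the last joint's range is limited). The gripper opens to 85 mm and grips with 20 to 120 N. Pads are 22 mm wide; open, the fingers measure 114 mm over their backs; the gripper's body (76 mm by 85 mm) begins 54 mm behind the grasp point. The pads swing forward as they close: fully open they stand 13 mm farther back than shut.
Start: joints at [63.008, 21.807, 74.336, -0, 83.858, -12.336], TCP at [0.139, 0.532, 0.231] pointing down, gripper open.
Joint ranges: [-178.18, 178.18], [-50.72, 133.34], [12.68, 142.11], [-81.47, 261.47], [9.98, 163.14], [-165.26, 165.26]. Speed limits (degrees/s): [136.94, 136.94, 180, 180, 180, 180].

## Interface

Orientations are given as a 3x3 rotation matrix whose columns are the frame's x, y, z axes.
In Python, from rig import env, optics gives the robot as it stands.
- The arm moves only by the shell command python3 -m jog 'ROWS' [OPENING] [FORCE]. ROWS is JSON, a list of rows, each an object with "linear": the shift along the tool's x, y, z in units of 40 mm (1.0 is 40 mm), a list of three; "roll": the turn about the tool's z in units of 5 degrees (1.0 is 5 degrees). A call has 1 to 12 rows; each row shifts and turns the commanded pose from where the row before left it, along the tool's axes as they then stand; what a row does not reach is not made up. A row lasts 1/12 s, in which the tool goes at most 41.7 mm and 7.16 degrees, less where a joint would pass 70% of its speed; a pose out of reach is approached as far as the arm can. A call is refused whole if a number of a shift passes 1 or a number of a turn 1, either way. A call with a gripper value outside its range is refused whole. OPENING is the opening, from -1 (shut) to 1 (fully open), set as the call begins (- or left out, the last holds). The fingers move at their own pace and stop on an object; FORCE is the grip in N (left out, the last holds). Time passes only in rows, so rows that do not move let the fingers close. It gives the time, the measured TCP pose, the force, the opening and the grip force at its end, in the units of the state.
- env.observe(): the state, without advancing time (a new reading comes with each control period).
- optics.get_image(name): name is "scene" or "top" or "wrist"; returns the picture (384x512x3 uint8, red, green, blue); there is no depth.
- optics.calibration(name): a dict with "fov_y" (degrees; the focal length in pixels is half the picture's height over the tangent of half this angle, whatever the lens; pixels are square), "cx", "cy" (the principal point, pixels), "D" ([k1, k2, p1, p2, k3] as OpenCV has them; the pictures are not rectified), "T" (4x4, takes a point from camera to world coordinates). Camera axes: x right, y down, z forward; pixel columns grow to the right and rows downward; lengths in m; the calibration is good to about 2 mm. A picture is of the moment at which its call begins: read the wrist's pose just before it. calibration takes no time and is no camera call; for the wrist camera it gives the pose at the moment of the call.
- env.close_job(): hands the job in; it is judged then, once.
The state is a dict: "time_s": time; "q": joint angles; "qvel": joint speeds; "joint_efforts": joint torques, N m; "position": TCP position; "tool_rot": TCP orientation; "ft_force": force on the tool from outside, world axes, zero at the start; "wrist_torque": the same for the moment, N m; "grip_width": finger opening in m; "gripper_force": force on a finger pad.
Only numpy, scipy, OpenCV 4.12 (cv2) and the standard library are available. Lean on these libraries where they do the work, as an engineer would, in place of code of your own. Each camera call takes 0.05 s, during which the arm holds its last target. There are 200 camera calls.

## Task

Get the glass gas syringe ready for a timed sample. First stand the lab timer, which lies on its back, up on its thin bottom edge (the key end down, the display end up) by itself on the bench, facing back towards the robot's side so that it can be read while you hold. Then take the plunger's knob and draw it straight out along the leaning barrel until the ring etched round the plunger has just come out level with the barrel's mouth (half the stroke, 50 mm), without wrenching the plunger sideways against the glass, and finish still holding it there, because it sinks back if let go; leave the beaker, the flask and the dish where they are.

Things in the scene. Friction and masses are not known exactly. Their poses are not given: they have to be found in the camera images.
- timer: Lab timer: flat white box 74 x 66 x 16 mm (19 over its three keys), about 70 g, loose, lying on its back. Origin: centre of its back. +x along the 74 mm length from key end to display end, y across the 66 mm width, +z out of the face. Sides flat. Wanted: stood on the flat end face at x = -37 mm, +x up, +z towards the robot (world -x), origin then 37 mm above the bench.
- timer_grip (a point): Point on the timer midway between its flat sides (66 mm apart), 22 mm from its centre towards the display end, 9 mm above its back: pinch across the sides about here. In a firm grip (15 N) it turns with the gripper and does not swivel between the pads; swung up past 78 degrees and let go on its bottom edge, it settles onto that end face; short of that it falls back.
- stand: Heavy fixed stand holding the syringe: grey foot 135 x 100 x 15 mm, spanning x = -6 to +130 and y = -50 to +50 mm, with a steel post 12 mm thick and 157 mm high at x = +110 mm. It does not move. Origin: on the bench about under the plunger's knob; +x towards the post, away from the side the barrel leans to.
- syringe: Clear glass barrel clamped rigidly in the stand, its mouth leaning 25 degrees from vertical to the stand's -x side. Origin: centre of the bore's floor, 70 mm above the bench; +z is the bore's axis, up and out; y is level. Bore 22 mm wide, 110 mm deep; outside 28 mm; flange 42 mm wide, 6 mm thick at the mouth. Past the flange, nothing stands beside the plunger.
- barrel_mouth (a point): Centre of the barrel's mouth, upper face of the flange, 110 mm from the bore's floor; axes as the syringe's.
- plunger: Loose frosted glass plunger in the bore, about 130 g: rod 20 mm thick (about 1 mm play all round), knob 28 mm wide and 20 mm high on its end. Origin: centre of the rod's lower end, on the bore's floor at the start; +z along the rod to the knob. Slides freely, sinks back by its weight when let go, binds if not pulled along the bore; 110 mm would draw it right out.
- plunger_knob (a point): Centre of the plunger's knob, 136 mm from the rod's lower end; the knob's underside starts 16 mm clear of the barrel's mouth. Grip here with the fingers pointing down along the bore: tips 19 mm farther on clear the flange by 7 mm.
- plunger_ring (a point): Centre of the thin dark ring etched round the plunger rod, 60 mm from its lower end: at the start 50 mm inside the barrel's mouth, to be drawn out until level with the mouth.
- timer_view (a point): Point 250 mm straight out from the middle of the timer's face (along its +z), where a reader would look from: to lie on the robot's side of the standing timer (world x under 0.5 m).
- bench_mid (a point): A plain reference point on the bench ahead of the robot, world axes (x ahead of the robot, y left, z up); nothing to see there.
- beaker: Bystander: glass beaker, 75 mm wide, 95 mm high, standing at the far side; origin centre of its underside.
- flask: Bystander: conical flask, 84 mm wide, 153 mm high, near the robot on the right; origin centre of its underside.
- dish: Bystander: petri dish, 95 mm wide, 15 mm high, flat on the bench behind the work; origin centre of its underside.
There are look-alikes about, which are no part of the job. What is shaped like the plunger but purple is not meant.

How it is judged (in metres and radians):
On the way, in this order (a step that is already met when the one before it is completed fails the run):
1. the timer stands by itself on its bottom edge, display end up, facing the robot's side, let go, with the plunger still fully in (angle between timer's own x axis and vertical below 0.14 rad and angle between the z axis of timer and the x axis of bench_mid, either way round below 0.6 rad and world x of timer_view below 0.5 m and height (world z) of timer between 0.031 and 0.043 m and linear speed of timer below 0.02 m/s and contact force between the fingers and timer below 0.1 N and z of plunger_ring in the frame of syringe below 0.068 m), for 0.3 s.
2. the plunger is drawn out in the gripper until its ring is level with the barrel's mouth (z of plunger_ring in the frame of syringe between 0.104 and 0.117 m and angle between the z axis of plunger and the z axis of syringe, either way round below 0.07 rad and linear speed of plunger below 0.015 m/s and contact force between the fingers and plunger above 2 N), for 0.2 s.
At the end, for the whole second after the job is handed in: Timer alone on its bottom edge on the bench (within 8 deg of upright, display end up, face within 34 deg of world -x), untouched; plunger ring from 6 mm inside to 7 mm outside the barrel mouth, at rest, within 4 deg of the bore axis, gripped by the fingers with over 2 N (all of step 2 and angle between timer's own x axis and vertical below 0.14 rad and angle between the z axis of timer and the x axis of bench_mid, either way round below 0.6 rad and world x of timer_view below 0.5 m and height (world z) of timer between 0.031 and 0.043 m and linear speed of timer below 0.02 m/s and contact force between the fingers and timer below 0.1 N); the arm keeps its last pose, push and grip.
It fails at once if the plunger is forced against the glass barrel with more than 20 N (contact force between plunger and syringe above 20 N).
It fails at once if the beaker, the flask or the dish is pushed more than 15 mm (distance of any of beaker, flask, dish from where it was at the start of the episode above 0.015 m).
It also fails if it takes over 64 s, if anything falls off the work surface, if the arm or the gripper's body presses on something with over 40 N, if the wrist force passes 120 N, or if a joint passes its speed limit or range.

## Working session

There is one attempt and no reset: what is moved stays moved. The work goes in short steps, Python scripts to look and compute and a shell command to move; the robot and the scene stay as the last step left them, time stands still between calls to the robot, and variables do not carry over. Pictures are saved under pics/ and viewed, at most 10 in all, crops included, and the job is handed in when it is done.

```bash
mkdir -p pics; ls; python3 - <<'E'
from rig import env, optics
import cv2
for n in ("scene","top"):
    im=optics.get_image(n); cv2.imwrite(f"pics/{n}0.png",cv2.resize(im[:,:,::-1],(800,600),interpolation=cv2.INTER_CUBIC))
    c=optics.calibration(n); print(n,c)
print(env.observe())
E
```

```text
pics
scene {'fov_y': 47.7432228883423, 'cx': 245.1633621253526, 'cy': 191.03186825616356, 'D': array([-0.10084237,  0.        ,  0.        ,  0.        ,  0.        ]), 'T': array([[-0.88878848, -0.28688268,  0.35742602,  0.16110423],
       [-0.45781428,  0.59226293, -0.66304654,  0.57965862],
       [-0.02147361, -0.75294286, -0.65773546,  0.79525868],
       [ 0.        ,  0.        ,  0.        ,  1.        ]])}
top {'fov_y': 42.00875745733954, 'cx': 250.45743793897557, 'cy': 186.7278559765914, 'D': array([-0.13521596,  0.        ,  0.        ,  0.        ,  0.        ]), 'T': array([[ 0.02228586, -0.98421077,  0.17559184,  0.31866899],
       [-0.99949867, -0.02588469, -0.0182315 , -0.05969418],
       [ 0.02248878, -0.1750975 , -0.98429422,  1.34098499],
       [ 0.        ,  0.        ,  0.        ,  1.        ]])}
{'time_s': 0.1, 'q': array([ 6.30095579e+01,  2.18371844e+01,  7.43776833e+01, -7.06741062e-05,
        8.38589281e+01, -1.23361775e+01]), 'qvel': array([-0.17493154,  0.03805378, -0.09432286, -0.06400436,  0.00689308,
        0.000656  ]), 'joint_efforts': array([ 4.24996542e-03, -4.49218261e+01, -2.31654829e+01, -1.09548364e-04,
        3.69517817e-03, -4.69926476e-05]), 'position': array([0.13902999, 0.53187435, 0.23078907]), 'tool_rot': array([[-9.67469956e-01,  2.52985263e-01, -5.83445940e-04],
       [ 2.52985787e-01,  9.67469314e-01, -1.14825181e-03],
       [ 2.73975257e-04, -1.25850266e-03, -9.99999171e-01]]), 'ft_force': array([ 0.02852801, -0.3587646 , -0.09019928]), 'wrist_torque': array([ 0.0102841 , -0.01504751,  0.01467844]), 'gripper_force': 0.0, 'grip_width': 0.08560942192977207}
```

View pics/scene0.png

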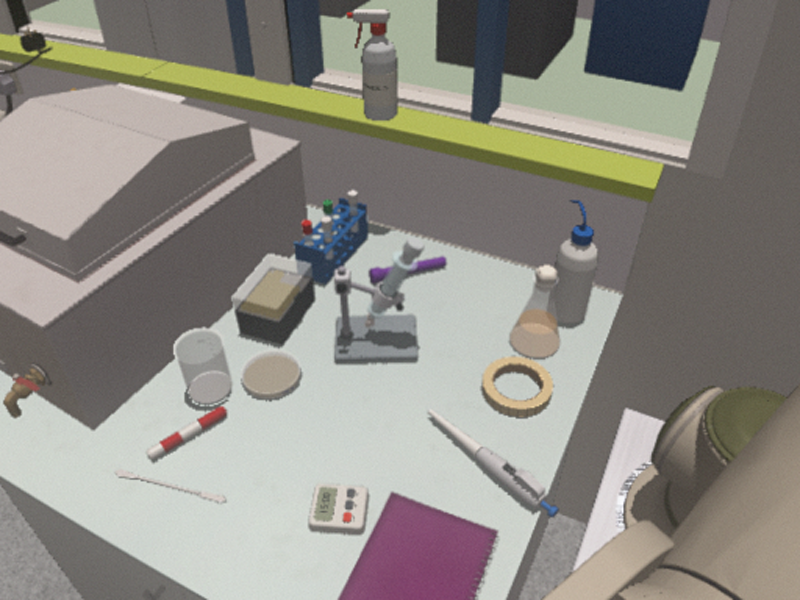

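View pics/top0.png

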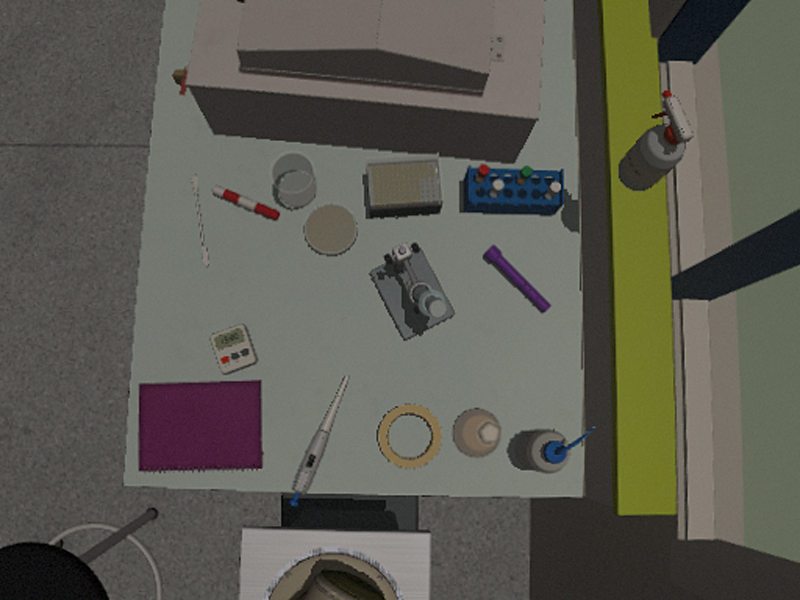

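```bash
cat > h.py <<'E'
import numpy as np, cv2
from rig import env, optics
def K(c):
    f=192/np.tan(np.radians(c["fov_y"]/2)); return np.array([[f,0,c["cx"]],[0,f,c["cy"]],[0,0,1]])
def ray(c,p):
    n=cv2.undistortPoints(np.array([[p]],float),K(c),c["D"])[0,0]
    return c["T"][:3,3], c["T"][:3,:3]@np.array([n[0],n[1],1])
def atz(c,p,z):
    o,d=ray(c,p); return o+d*(z-o[2])/d[2]
def tri(obs):
    A=np.zeros((3,3));b=np.zeros(3);R=[]
    for c,p in obs:
        o,d=ray(c,p);d=d/np.linalg.norm(d);P=np.eye(3)-np.outer(d,d);A+=P;b+=P@o;R.append((P,o))
    x=np.linalg.solve(A,b); return x,[np.linalg.norm(P@(x-o))*1e3 for P,o in R]
def proj(c,X):
    Ti=np.linalg.inv(c["T"]);r=cv2.Rodrigues(Ti[:3,:3])[0]
    return cv2.projectPoints(np.atleast_2d(np.array(X,float)),r,Ti[:3,3],K(c),c["D"])[0][:,0]
E
python3 -m jog -h 2>&1 | tail -15
python3 - <<'E'
from h import *
def crop(n,x0,y0,w,h,s):
    return cv2.resize(optics.get_image(n)[y0:y0+h,x0:x0+w,::-1],(w*s,h*s),interpolation=cv2.INTER_CUBIC)
a=crop("top",125,195,50,50,8); b=crop("top",230,145,66,80,7)
c=crop("scene",190,300,55,50,7); d=crop("scene",205,145,80,90,7)
cv=np.full((600,800,3),0,np.uint8)
def put(i,x,y,W,H): cv[y:y+H,x:x+W]=cv2.resize(i,(W,H))
put(a,0,0,300,300)      # scale 6, origin 125,195
put(c,0,300,330,300)    # scale 6, origin 190,300
put(b,330,0,231,280)    # 3.5
put(d,330,280,280,315)  # 3.5
put(d[:,:],610,280,190,214)
cv2.imwrite("pics/c1.png",cv)
E
```

```text
invalid input: not JSON, or not a number
```

View pics/c1.png

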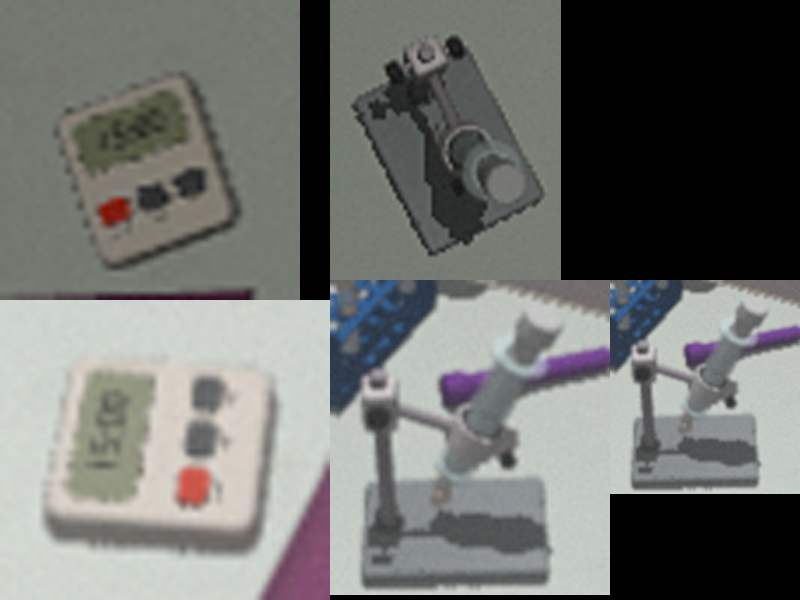

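```bash
python3 - <<'E'
from h import *
ct,cs=optics.calibration("top"),optics.calibration("scene")
def u(p,x0,y0,px,py,s): return ((p[0]-px+.5)/s-.5+x0,(p[1]-py+.5)/s-.5+y0)
T=[(57,123),(180,74),(234,212),(108,266)]
S=[(48,508),(75,358),(268,372),(260,525)]
# order: display-left, display-right, key-right, key-left
P=[];
for a,b in zip(T,S):
    x,e=tri([(ct,u(a,125,195,0,0,6)),(cs,u(b,190,300,0,300,6))]); print(x.round(4),np.round(e,1), atz(ct,u(a,125,195,0,0,6),.016).round(4),atz(cs,u(b,190,300,0,300,6),.016).round(4)); P.append(x)
F=[u(p,230,145,330,0,3.5) for p in [(355,103),(462,47),(543,195),(433,252)]]
G=[u(p,205,145,330,280,3.5) for p in [(362,582),(362,480),(545,478),(550,580)]]
A=np.array([atz(ct,p,.015) for p in F]);print("foot",A.round(4),A.mean(0))
d=(A[0]+A[1]-A[2]-A[3]);print(np.degrees(np.arctan2(d[1],d[0])))
print("knobtop",tri([(ct,u((506,181),230,145,330,0,3.5)),(cs,u((541,324),205,145,330,280,3.5))]))
# check: predicted knob top from the stand
yaw=np.arctan2(d[1],d[0]);ex=np.array([np.cos(yaw),np.sin(yaw),0]);o=A.mean(0)-ex*.062;o[2]=0
print("stand origin",o,np.degrees(yaw))
E
```

```text
[0.4698 0.2246 0.0178] [0.1 0.1] [0.4699 0.225  0.016 ] [0.4706 0.2238 0.016 ]
[0.4927 0.1704 0.0182] [0.5 0.5] [0.4935 0.171  0.016 ] [0.4932 0.1691 0.016 ]
[0.4316 0.1435 0.0149] [1.2 1.2] [0.4326 0.1437 0.016 ] [0.4301 0.1438 0.016 ]
[0.4056 0.1979 0.0163] [1.5 1.5] [0.4071 0.1985 0.016 ] [0.4043 0.1974 0.016 ]
foot [[ 0.589  -0.0465  0.015 ]
 [ 0.6357 -0.1285  0.015 ]
 [ 0.5208 -0.1927  0.015 ]
 [ 0.4748 -0.109   0.015 ]] [ 0.5550895  -0.11920307  0.015     ]
28.945845155962267
knobtop (array([ 0.50125073, -0.15019567,  0.19536731]), [np.float64(0.9085179018387183), np.float64(0.9085179018387697)])
stand origin [ 0.50083469 -0.14921     0.        ] 28.945845155962267
```

```bash
python3 -m jog '[{"linear":[0,0,-1],"roll":0},{"linear":[0,0,-1],"roll":0},{"linear":[0,0,-1],"roll":0},{"linear":[0,0,-1],"roll":0}]'
```

```text
time_s: 0.63
position: [0.1389, 0.5316, 0.3933]
tool_rot: [[-0.967, 0.253, -0.0], [0.253, 0.967, -0.0], [0.0, -0.0, -1.0]]
ft_force: [0.2, 1.0, -0.3]
grip_width: 0.0851
gripper_force: 0.0
```

```bash
python3 -m jog '[{"linear":[0,0,-1],"roll":0},{"linear":[0,0,-1],"roll":0},{"linear":[0,0,-1],"roll":0},{"linear":[0,0,-1],"roll":0},{"linear":[0,0,-1],"roll":0},{"linear":[0,0,-1],"roll":0},{"linear":[0,0,-1],"roll":0},{"linear":[0,0,-1],"roll":0}]'; python3 -c "
from h import *
print(env.observe()['q'].round(1))"
```

```text
time_s: 1.3
position: [0.1231, 0.4702, 0.6168]
tool_rot: [[-0.967, 0.253, 0.011], [0.253, 0.967, 0.041], [0.0, 0.043, -0.999]]
ft_force: [-0.1, -0.6, 1.2]
grip_width: 0.0857
gripper_force: 0.0
[ 61.   20.   12.7   1.1 144.9 -13.5]
```

```bash
python3 -m jog '[{"linear":[0,0,-1],"roll":0},{"linear":[0,0,-1],"roll":0},{"linear":[0,0,-1],"roll":0},{"linear":[0,0,-1],"roll":0}]'; python3 -m jog '[{"linear":[0,0,0],"roll":0},{"linear":[0,0,0],"roll":0}]';  python3 -c "
from h import *
print(env.observe()['q'].round(1))"
```

```text
time_s: 1.63
position: [0.105, 0.4017, 0.6646]
tool_rot: [[-0.967, 0.252, 0.023], [0.253, 0.964, 0.087], [-0.0, 0.09, -0.996]]
ft_force: [-0.4, 0.0, 0.5]
grip_width: 0.0855
gripper_force: 0.0
time_s: 1.8
position: [0.1051, 0.4021, 0.6644]
tool_rot: [[-0.967, 0.252, 0.024], [0.253, 0.963, 0.088], [-0.001, 0.091, -0.996]]
ft_force: [0.0, 0.3, -0.6]
grip_width: 0.0854
gripper_force: 0.0
[ 57.9  13.6  12.7   2.9 148.6 -14.8]
```

```bash
cat >> h.py <<'E'
import sys, json
def log():
    s=env.observe()
    with open("log.jsonl","a") as f: f.write(json.dumps([list(map(float,s["q"])),list(map(float,s["position"])),s["tool_rot"].tolist()])+"\n")
    return s
def go(target):
    s=log(); R=s["tool_rot"]; d=np.array(target)-s["position"]; u=R.T@d/.04
    print("q",s["q"].round(1),"t",round(s["time_s"],2),"pos",s["position"].round(4))
    print("units",u.round(2),"rows>=",np.ceil(np.abs(u).max()),"| xaz %.1f yaz %.1f tilt %.1f az %.1f ylevel %.1f"%(*[np.degrees(np.arctan2(R[1,i],R[0,i])) for i in (0,1)],np.degrees(np.arccos(-R[2,2])),np.degrees(np.arctan2(R[1,2],R[0,2])),np.degrees(np.arcsin(R[2,1]))),"F",s["ft_force"].round(1),"grip",round(s["grip_width"],4),s["gripper_force"])
E
python3 -c "
from h import *
go([0.105,.402,.66])"
python3 -m jog '[{"linear":[0,0,1],"roll":-0.8},{"linear":[0,0,1],"roll":-0.8},{"linear":[0,0,1],"roll":-0.8},{"linear":[0,0,1],"roll":-0.8},{"linear":[0,0,1],"roll":-0.8},{"linear":[0,0,1],"roll":-0.8},{"linear":[0,0,1],"roll":-0.8},{"linear":[0,0,1],"roll":-0.8},{"linear":[0,0,1],"roll":-0.6},{"linear":[0,0,1],"roll":-0.6}]' 1
python3 -c "
from h import *
go([0.470,.193,.2])"
```

```text
q [ 57.9  13.6  12.7   2.9 148.6 -14.8] t 1.8 pos [0.1051 0.4021 0.6644]
units [ 0.   -0.01  0.11] rows>= 1.0 | xaz 165.3 yaz 75.3 tilt 5.2 az 74.9 ylevel 5.2 F [ 0.   0.3 -0.6] grip 0.0854 0.0
time_s: 2.63
position: [0.1142, 0.4371, 0.2783]
tool_rot: [[-0.926, -0.376, 0.021], [-0.373, 0.924, 0.085], [-0.052, 0.07, -0.996]]
ft_force: [-0.2, 0.6, -0.8]
grip_width: 0.0853
gripper_force: 0.0
q [ 59.4   7.5  86.6   1.4  81.1 -52.8] t 2.63 pos [0.1142 0.4371 0.2783]
units [-5.86 -9.12  1.62] rows>= 10.0 | xaz -158.1 yaz 112.2 tilt 5.0 az 75.9 ylevel 4.0 F [-0.2  0.6 -0.8] grip 0.0853 0.0
```

```bash

python3 -m jog '[{"linear":[-0.59,-0.91,0.16],"roll":0},{"linear":[-0.59,-0.91,0.16],"roll":0},{"linear":[-0.59,-0.91,0.16],"roll":0},{"linear":[-0.59,-0.91,0.16],"roll":0},{"linear":[-0.59,-0.91,0.16],"roll":0},{"linear":[-0.59,-0.91,0.16],"roll":0},{"linear":[-0.59,-0.91,0.16],"roll":0},{"linear":[-0.59,-0.91,0.16],"roll":0},{"linear":[-0.59,-0.91,0.16],"roll":0},{"linear":[-0.59,-0.91,0.16],"roll":0},{"linear":[0,0,0],"roll":0}]' 1
python3 - <<'E'
from h import *
go([0.470,.193,.06])
c=optics.calibration("wrist");im=optics.get_image("wrist")
import pickle;pickle.dump(c,open("w1.pkl","wb"))
cv2.imwrite("pics/w1.png",im[:,:,::-1])
E
```

```text
time_s: 3.55
position: [0.4576, 0.2018, 0.2044]
tool_rot: [[-0.929, -0.369, 0.02], [-0.366, 0.927, 0.084], [-0.049, 0.071, -0.996]]
ft_force: [-0.8, -0.3, -0.2]
grip_width: 0.0855
gripper_force: 0.0
q [   7.7   16.9   86.8    4.8   74.6 -105.1] t 3.55 pos [0.4576 0.2018 0.2044]
units [-0.03 -0.57  3.59] rows>= 4.0 | xaz -158.5 yaz 111.7 tilt 5.0 az 76.8 ylevel 4.1 F [-0.8 -0.3 -0.2] grip 0.0855 0.0
```

View pics/w1.png

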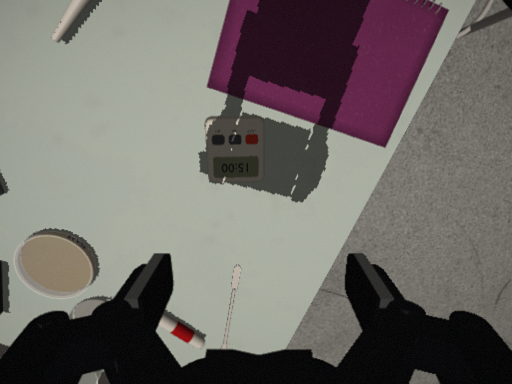

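```bash
python3 - <<'E'
from h import *
import pickle;c=pickle.load(open("w1.pkl","rb"))
P=np.array([atz(c,p,.016) for p in [(205,119),(263,119),(264,179),(209,182)]])
print(P.round(4),P.mean(0).round(4)); k=(P[0]+P[1])/2;d=(P[2]+P[3])/2
v=d-k;print(np.degrees(np.arctan2(v[1],v[0])),np.linalg.norm(v),np.linalg.norm(P[0]-P[1]))
ct,cs=optics.calibration("top"),optics.calibration("scene")
print(proj(c,[.4503,.1841,.016]),c["T"][:3,3])
E
```

```text
[[0.428  0.1449 0.016 ]
 [0.4059 0.202  0.016 ]
 [0.4678 0.2281 0.016 ]
 [0.4928 0.1708 0.016 ]] [0.4486 0.1864 0.016 ]
22.34665551982155 0.06846381534927443 0.061207203131673424
[[232.90734062 151.51798044]] [0.37979065 0.16136076 0.34372937]
```

```bash
python3 - <<'E'
from h import *
go([0.4695,.1935,.010])
E
python3 -m jog '[{"linear":[0,-0.16,0.8],"roll":0.1},{"linear":[0,-0.16,0.9],"roll":0.1},{"linear":[0,-0.16,0.9],"roll":-0.1},{"linear":[0,-0.12,0.9],"roll":-0.2},{"linear":[0,-0.06,0.8],"roll":0},{"linear":[0,0,0.55],"roll":0},{"linear":[0,0,0],"roll":0},{"linear":[0,0,0],"roll":0}]' 1
python3 - <<'E'
from h import *
go([0.4695,.1935,.010])
E
```

```text
q [   7.9   16.7   86.9    4.9   74.7 -104.9] t 3.6 pos [0.4552 0.2034 0.205 ]
units [-0.   -0.72  4.84] rows>= 5.0 | xaz -158.5 yaz 111.7 tilt 5.0 az 77.8 ylevel 4.2 F [-1.1 -0.  -0.4] grip 0.0855 0.0
time_s: 4.27
position: [0.466, 0.1983, 0.0118]
tool_rot: [[-0.924, -0.382, 0.019], [-0.379, 0.921, 0.086], [-0.05, 0.072, -0.996]]
ft_force: [1.0, 1.6, 0.3]
grip_width: 0.0851
gripper_force: 0.0
q [   7.1   32.8   99.8    6.6   45.9 -109.9] t 4.27 pos [0.466  0.1983 0.0118]
units [-0.03 -0.15  0.04] rows>= 1.0 | xaz -157.7 yaz 112.5 tilt 5.1 az 77.5 ylevel 4.1 F [1.  1.6 0.3] grip 0.0851 0.0
```

```bash

python3 -m jog '[{"linear":[0,-0.13,0.1],"roll":0},{"linear":[0,0,0.1],"roll":0},{"linear":[0,0,0],"roll":0}]' 1
python3 -m jog '[{"linear":[0,0,0],"roll":0},{"linear":[0,0,0],"roll":0},{"linear":[0,0,0],"roll":0},{"linear":[0,0,0],"roll":0},{"linear":[0,0,0],"roll":0},{"linear":[0,0,0],"roll":0}]' -1 40
python3 - <<'E'
from h import *
go([0.4695,.1935,.010])
cv2.imwrite("pics/w2.png",np.hstack([cv2.resize(optics.get_image("wrist")[:,:,::-1],(400,300)),cv2.resize(optics.get_image("scene")[270:384,150:302,::-1],(400,300))]))
E
```

```text
time_s: 4.52
position: [0.4694, 0.1935, 0.0047]
tool_rot: [[-0.924, -0.381, 0.023], [-0.378, 0.922, 0.086], [-0.055, 0.071, -0.996]]
ft_force: [0.0, -0.0, -0.0]
grip_width: 0.0854
gripper_force: 0.0
time_s: 5.02
position: [0.4694, 0.1935, 0.0053]
tool_rot: [[-0.924, -0.382, 0.024], [-0.378, 0.922, 0.086], [-0.055, 0.071, -0.996]]
ft_force: [-1.5, -1.7, 7.7]
grip_width: 0.064
gripper_force: 42.1
q [   6.5   33.5  100.     6.8   44.8 -110.6] t 5.02 pos [0.4694 0.1935 0.0053]
units [-0.01  0.01 -0.12] rows>= 1.0 | xaz -157.7 yaz 112.5 tilt 5.1 az 74.7 ylevel 4.1 F [-1.5 -1.7  7.7] grip 0.064 42.074622670188546
```

View pics/w2.png

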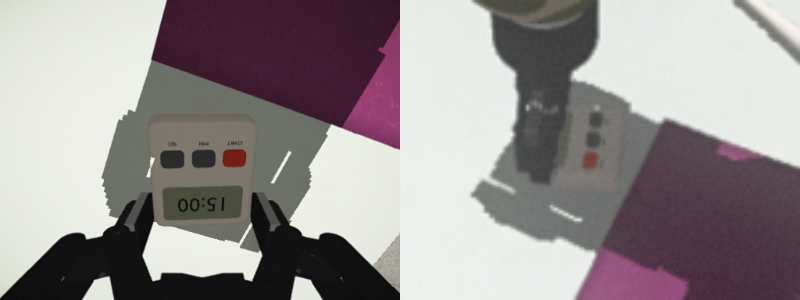

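```bash

python3 -m jog '[{"linear":[0,0,-0.3],"roll":0},{"linear":[0,0,-0.6],"roll":0},{"linear":[0,0,-1],"roll":0},{"linear":[0,0,-1],"roll":0},{"linear":[0,0,-1],"roll":0},{"linear":[0,0,-1],"roll":0},{"linear":[0,0,-1],"roll":0},{"linear":[0,0,-1],"roll":0},{"linear":[0,0,-1],"roll":0},{"linear":[0,0,-1],"roll":0},{"linear":[0,0,-1],"roll":0},{"linear":[-0.5,0,-0.8],"roll":0}]' -1 40
python3 -c "
from h import *
go([0.67,.27,.45])"
python3 -m jog '[{"linear":[-1,0,0],"roll":0},{"linear":[-1,0,0],"roll":0},{"linear":[-1,0,0],"roll":0},{"linear":[-1,0,0],"roll":0},{"linear":[-1,0,0],"roll":0},{"linear":[-1,0,0],"roll":0}]' -1 40
python3 -c "
from h import *
go([0.67,.27,.45])"

```

```text
time_s: 6.12
position: [0.4756, 0.1636, 0.4363]
tool_rot: [[-0.924, -0.381, 0.027], [-0.378, 0.922, 0.086], [-0.057, 0.07, -0.996]]
ft_force: [1.7, -1.4, -1.8]
grip_width: 0.0641
gripper_force: 44.6
q [   2.9   12.    55.8    5.2  110.4 -107.6] t 6.12 pos [0.4756 0.1636 0.4363]
units [-5.52  0.62  0.02] rows>= 6.0 | xaz -157.8 yaz 112.5 tilt 5.2 az 72.8 ylevel 4.0 F [ 1.7 -1.4 -1.8] grip 0.0641 44.5712403813377
time_s: 6.62
position: [0.669, 0.2449, 0.4092]
tool_rot: [[-0.925, -0.38, 0.018], [-0.377, 0.922, 0.091], [-0.051, 0.077, -0.996]]
ft_force: [0.7, -0.1, -2.9]
grip_width: 0.064
gripper_force: 44.9
q [   8.8   40.2   13.4    6.   124.4 -100. ] t 6.62 pos [0.669  0.2449 0.4092]
units [-0.31  0.65 -0.96] rows>= 1.0 | xaz -157.9 yaz 112.4 tilt 5.3 az 78.5 ylevel 4.4 F [ 0.7 -0.1 -2.9] grip 0.064 44.89588849246502
```

```bash

python3 -m jog '[{"linear":[-1,0,-0.3],"roll":0},{"linear":[-1,0,-0.3],"roll":0},{"linear":[-1,0,-0.3],"roll":0},{"linear":[-1,0,-0.3],"roll":0}]' -1 40
python3 -c "
from h import *
go([0.67,.27,.45])"

```

```text
time_s: 6.95
position: [0.7048, 0.2626, 0.3973]
tool_rot: [[-0.917, -0.381, 0.119], [-0.367, 0.922, 0.124], [-0.157, 0.07, -0.985]]
ft_force: [0.3, -1.0, -1.2]
grip_width: 0.0643
gripper_force: 44.9
q [  9.4  41.7  12.8   6.7 117.4 -99.3] t 6.95 pos [0.7048 0.2626 0.3973]
units [ 0.52  0.59 -1.38] rows>= 2.0 | xaz -158.2 yaz 112.5 tilt 9.9 az 46.3 ylevel 4.0 F [ 0.3 -1.  -1.2] grip 0.0643 44.92145829834044
```

```bash

python3 -m jog '[{"linear":[-1,0,0],"roll":0},{"linear":[-1,0,0],"roll":0},{"linear":[-1,0,0],"roll":0},{"linear":[-1,0,0],"roll":0},{"linear":[-1,0,0],"roll":0},{"linear":[-1,0,0],"roll":0},{"linear":[-1,0,0],"roll":0},{"linear":[-1,0,0],"roll":0}]' -1 40
python3 -c "
from h import *
go([0.67,.27,.45])"

```

```text
time_s: 7.62
position: [0.7879, 0.3043, 0.3292]
tool_rot: [[-0.885, -0.381, 0.268], [-0.342, 0.922, 0.182], [-0.317, 0.069, -0.946]]
ft_force: [0.1, 0.5, 0.1]
grip_width: 0.0638
gripper_force: 44.9
q [ 10.9  47.9  12.8   7.5 101.8 -98.3] t 7.62 pos [0.7879 0.3043 0.3292]
units [ 1.94  0.54 -3.8 ] rows>= 4.0 | xaz -158.9 yaz 112.5 tilt 18.9 az 34.1 ylevel 4.0 F [0.1 0.5 0.1] grip 0.0638 44.92507346905768
```

```bash

python3 -m jog '[{"linear":[-1,0,-0.9],"roll":0},{"linear":[-1,0,-0.9],"roll":0},{"linear":[-1,0,-0.9],"roll":0},{"linear":[-1,0,-0.9],"roll":0},{"linear":[-1,0,-0.9],"roll":0},{"linear":[-1,0,-0.9],"roll":0},{"linear":[-1,0,-0.9],"roll":0},{"linear":[-1,0,-0.9],"roll":0},{"linear":[-1,0,-0.9],"roll":0},{"linear":[-1,0,-0.9],"roll":0}]' -1 40
python3 -c "
from h import *
go([0.67,.27,.45])"

```

```text
time_s: 8.45
position: [0.7204, 0.2642, 0.5186]
tool_rot: [[-0.81, -0.381, 0.446], [-0.297, 0.922, 0.247], [-0.505, 0.068, -0.86]]
ft_force: [-0.3, -0.4, -1.1]
grip_width: 0.0643
gripper_force: 44.9
q [  7.7  34.1  12.7  11.  104.1 -98.2] t 8.45 pos [0.7204 0.2642 0.5186]
units [1.84 0.5  0.95] rows>= 2.0 | xaz -159.8 yaz 112.4 tilt 30.6 az 29.0 ylevel 3.9 F [-0.3 -0.4 -1.1] grip 0.0643 44.93561684153974
```

```bash

python3 -m jog '[{"linear":[-1,0,-0.4],"roll":0},{"linear":[-1,0,-0.4],"roll":0},{"linear":[-1,0,-0.4],"roll":0},{"linear":[-1,0,-0.4],"roll":0},{"linear":[-1,0,-0.4],"roll":0},{"linear":[-1,0,-0.4],"roll":0},{"linear":[-1,0,-0.4],"roll":0},{"linear":[-1,0,-0.4],"roll":0},{"linear":[-1,0,-0.4],"roll":0},{"linear":[-1,0,-0.4],"roll":0},{"linear":[-1,0,-0.4],"roll":0},{"linear":[-1,0,-0.4],"roll":0}]' -1 40
python3 -c "
from h import *
go([0.67,.27,.45])"

```

```text
time_s: 9.45
position: [0.6973, 0.2476, 0.6389]
tool_rot: [[-0.657, -0.38, 0.651], [-0.218, 0.922, 0.318], [-0.721, 0.067, -0.689]]
ft_force: [-0.6, 0.6, -1.6]
grip_width: 0.0639
gripper_force: 45.0
q [  5.1  26.6  12.7  15.1  96.  -97.8] t 9.45 pos [0.6973 0.2476 0.6389]
units [3.73 0.46 2.99] rows>= 4.0 | xaz -161.6 yaz 112.4 tilt 46.4 az 26.1 ylevel 3.8 F [-0.6  0.6 -1.6] grip 0.0639 44.956378997303545
```

```bash

python3 -m jog '[{"linear":[-1,0,-0.4],"roll":0},{"linear":[-1,0,-0.4],"roll":0},{"linear":[-1,0,-0.4],"roll":0},{"linear":[-1,0,-0.4],"roll":0},{"linear":[-1,0,-0.4],"roll":0},{"linear":[-1,0,-0.4],"roll":0},{"linear":[-1,0,-0.4],"roll":0},{"linear":[-1,0,-0.4],"roll":0},{"linear":[-1,0,-0.4],"roll":0},{"linear":[-1,0,-0.4],"roll":0},{"linear":[-1,0,-0.4],"roll":-0.4},{"linear":[-1,0,-0.4],"roll":-0.4}]' -1 40
python3 -c "
from h import *
go([0.67,.27,.45])"

```

```text
time_s: 10.45
position: [0.6135, 0.2048, 0.7841]
tool_rot: [[-0.431, -0.411, 0.803], [-0.191, 0.912, 0.364], [-0.882, 0.004, -0.472]]
ft_force: [0.2, -0.2, -0.7]
grip_width: 0.0638
gripper_force: 45.0
q [  -0.9   15.8   12.7   22.2   91.9 -101.6] t 10.45 pos [0.6135 0.2048 0.7841]
units [6.44 0.87 5.67] rows>= 7.0 | xaz -156.1 yaz 114.3 tilt 61.9 az 24.4 ylevel 0.2 F [ 0.2 -0.2 -0.7] grip 0.0638 44.97880021110177
```

```bash

python3 -m jog '[{"linear":[-1,0,-0.4],"roll":0},{"linear":[-1,0,-0.4],"roll":0},{"linear":[-1,0,-0.4],"roll":0},{"linear":[-1,0,-0.4],"roll":0},{"linear":[-1,0,-0.4],"roll":0},{"linear":[-1,0,-0.4],"roll":0},{"linear":[-1,0,-0.4],"roll":0},{"linear":[-1,0,-0.4],"roll":0},{"linear":[-1,0,-0.4],"roll":0},{"linear":[-1,0,-0.4],"roll":0},{"linear":[-1,0,-0.4],"roll":0}]' -1 40
python3 -c "
from h import *
go([0.67,.27,.45])"

```

```text
time_s: 11.37
position: [0.4814, 0.1681, 0.9094]
tool_rot: [[-0.227, -0.4, 0.888], [-0.099, 0.917, 0.387], [-0.969, 0.0, -0.247]]
ft_force: [-0.5, -0.5, -1.2]
grip_width: 0.0637
gripper_force: 45.0
q [-11.5   3.8  12.7  33.9  90.7 -99.4] t 11.37 pos [0.4814 0.1681 0.9094]
units [9.81 0.45 8.02] rows>= 10.0 | xaz -156.5 yaz 113.6 tilt 75.7 az 23.6 ylevel 0.0 F [-0.5 -0.5 -1.2] grip 0.0637 45.0090816244483
```

```bash

python3 -m jog '[{"linear":[-1,0,-0.1],"roll":0},{"linear":[-1,0,-0.1],"roll":0},{"linear":[-1,0,-0.1],"roll":0},{"linear":[-1,0,-0.1],"roll":0},{"linear":[-1,0,-0.1],"roll":0},{"linear":[-1,0,-0.1],"roll":0},{"linear":[-1,0,-0.1],"roll":0},{"linear":[-1,0,-0.1],"roll":0},{"linear":[0,0,0],"roll":0}]' -1 40
python3 - <<'E'
from h import *
from scipy.optimize import least_squares
go([0.55,.23,.12])
L=[json.loads(l) for l in open("log.jsonl")]
Q=np.radians([l[0] for l in L]);P=np.array([l[1] for l in L]);RR=np.array([l[2] for l in L])
# wrist = P - Lt*zt ; model in arm plane with lateral d
def wr(p,q):
    h,a0,L1,L2,e,d,Lt=p
    r=a0+L1*np.sin(q[:,1])+L2*np.sin(q[:,1]+q[:,2]+e); z=h+L1*np.cos(q[:,1])+L2*np.cos(q[:,1]+q[:,2]+e)
    c,s=np.cos(q[:,0]),np.sin(q[:,0]); return np.stack([r*c-d*s,r*s+d*c,z],1)
f=lambda p:(wr(p,Q)+p[6]*RR[:,:,2]-P).ravel()
s=least_squares(f,[.3,0,.3,.3,0,.1,.2]);print(s.x.round(4),np.abs(s.fun).max(),len(L));np.save("kin.npy",s.x)
E
```

```text
time_s: 12.12
position: [0.4331, 0.1584, 0.971]
tool_rot: [[-0.062, -0.393, 0.917], [-0.029, 0.919, 0.392], [-0.998, -0.003, -0.069]]
ft_force: [-1.5, -0.6, -0.6]
grip_width: 0.064
gripper_force: 45.0
q [-18.7  -0.6  12.7  41.9  85.  -98.2] t 12.12 pos [0.4331 0.1584 0.971 ]
units [20.99  0.55  4.84] rows>= 21.0 | xaz -154.7 yaz 113.2 tilt 86.1 az 23.2 ylevel -0.1 F [-1.5 -0.6 -0.6] grip 0.064 45.049645495601
[0.1301 0.     0.5371 0.3656 0.2856 0.1175 0.2575] 5.153016902070817e-12 15
```

```bash
cat >> h.py <<'E'
def ik(P,R,near=None):
    h,a0,L1,L2,e,d,Lt=np.load("kin.npy"); z=R[:,2]; W=np.array(P)-Lt*z
    rr=W[0]**2+W[1]**2-d*d
    if rr<0: return None
    r=np.sqrt(rr);q1=np.arctan2(W[1],W[0])-np.arctan2(d,r)
    zz=W[2]-h; D=np.hypot(r,zz); c=(D*D-L1*L1-L2*L2)/(2*L1*L2)
    if abs(c)>1: return None
    b=np.arccos(c); q3=b-e; q2=np.arctan2(r,zz)-np.arctan2(L2*np.sin(b),L1+L2*np.cos(b))
    t=q2+q3; c1,s1=np.cos(q1),np.sin(q1)
    er=np.array([c1,s1,0]);el=np.array([-s1,c1,0]);f=np.array([c1*np.sin(t),s1*np.sin(t),np.cos(t)])
    g=np.cross(el,f) # direction of increasing angle
    q5=np.arccos(z@f); q4=np.arctan2(z@el,z@g)
    if q4<-np.pi/2: q4+=2*np.pi
    elb=np.array([L1*np.sin(q2),h+L1*np.cos(q2)])
    return np.degrees([q1,q2,q3,q4,q5]),elb,W
E
python3 - <<'E'
from h import *
s=env.observe();R=s["tool_rot"];print(ik(s["position"],R)[0].round(1),s["q"].round(1))
for x in (.5,.55,.6,.65):
  for y in (.15,.2,.25):
    print(x,y,[ik([x,y,z],R)[0].round(0).astype(int).tolist() if ik([x,y,z],R) else None for z in (.066,.3,.6)])
E
```

```text
[-18.7  -0.6  12.7  41.9  85. ] [-18.7  -0.6  12.7  41.9  85.  -98.2]
0.5 0.15 [[-15, 66, 141, 140, 106], [-15, 11, 130, 132, 58], [-15, -13, 92, 71, 41]]
0.5 0.2 [[-4, 63, 138, 152, 105], [-4, 12, 129, 145, 52], [-4, -12, 91, 64, 31]]
0.5 0.25 [[7, 60, 134, 163, 100], [7, 14, 126, 157, 48], [7, -9, 89, 51, 21]]
0.55 0.15 [[-13, 58, 132, 144, 94], [-13, 15, 123, 134, 54], [-13, -7, 88, 71, 38]]
0.55 0.2 [[-3, 57, 130, 153, 92], [-3, 16, 122, 144, 49], [-3, -6, 87, 65, 29]]
0.55 0.25 [[6, 56, 127, 163, 89], [6, 17, 119, 155, 45], [6, -4, 85, 55, 22]]
0.6 0.15 [[-11, 55, 123, 146, 85], [-11, 19, 116, 134, 51], [-11, -2, 83, 71, 36]]
0.6 0.2 [[-3, 55, 122, 154, 83], [-3, 19, 115, 143, 46], [-3, 0, 82, 65, 29]]
0.6 0.25 [[5, 54, 119, 161, 80], [5, 21, 112, 152, 42], [5, 1, 80, 56, 22]]
0.65 0.15 [[-10, 54, 115, 146, 77], [-10, 22, 109, 133, 48], [-10, 4, 77, 70, 35]]
0.65 0.2 [[-3, 54, 114, 153, 75], [-3, 23, 108, 141, 43], [-3, 5, 76, 64, 29]]
0.65 0.25 [[4, 54, 111, 160, 72], [4, 24, 106, 150, 39], [4, 7, 74, 56, 23]]
```

```bash
cat >> h.py <<'E'
def q6a(P,R):
    q,_,_=ik(P,R); q1,q2,q3,q4,q5=np.radians(q); t=q2+q3
    f=np.array([np.cos(q1)*np.sin(t),np.sin(q1)*np.sin(t),np.cos(t)]); n=f-(f@R[:,2])*R[:,2]
    return np.degrees(np.arctan2(R[:,0]@np.cross(R[:,2],n),R[:,0]@n))
E
python3 - <<'E'
from h import *
for l in open("log.jsonl"):
    q,P,R=json.loads(l);a=q6a(P,np.array(R));print(round(a,1),round(q[5],1),end=' | ')
R=env.observe()["tool_rot"];print()
for p in ([.45,.165,.85],[.5,.17,.7],[.53,.175,.6],[.55,.18,.5],[.55,.18,.4],[.55,.18,.3],[.55,.18,.2],[.55,.18,.12],[.55,.18,.066]):
    print(p,ik(p,R)[0].round(0),round(q6a(p,R),0))
E
```

```text
-104.8 -14.8 | -142.8 -52.8 | 164.9 -105.1 | 165.1 -104.9 | 160.1 -109.9 | 159.4 -110.6 | 162.4 -107.6 | 170.0 -100.0 | 170.7 -99.3 | 171.7 -98.3 | 171.8 -98.2 | 172.2 -97.8 | 168.4 -101.6 | 170.6 -99.4 | 171.8 -98.2 | 
[0.45, 0.165, 0.85] [-15. -12.  50.  43.  64.] 155.0
[0.5, 0.17, 0.7] [-11. -12.  76.  53.  45.] 134.0
[0.53, 0.175, 0.6] [-9. -9. 89. 68. 35.] 113.0
[0.55, 0.18, 0.5] [ -7.  -3. 101.  95.  30.] 82.0
[0.55, 0.18, 0.4] [ -7.   4. 113. 123.  37.] 49.0
[0.55, 0.18, 0.3] [ -7.  16. 123. 140.  51.] 25.0
[0.55, 0.18, 0.2] [ -7.  33. 129. 148.  70.] 10.0
[0.55, 0.18, 0.12] [ -7.  48. 131. 150.  85.] 0.0
[0.55, 0.18, 0.066] [ -7.  58. 131. 150.  93.] -4.0
```

```bash

python3 -m jog '[{"linear":[0,0,0],"roll":1},{"linear":[0,0,0],"roll":1},{"linear":[0,0,0],"roll":1},{"linear":[0,0,0],"roll":1},{"linear":[0,0,0],"roll":1},{"linear":[0,0,0],"roll":1},{"linear":[0,0,0],"roll":1},{"linear":[0,0,0],"roll":1},{"linear":[0,0,0],"roll":1},{"linear":[0,0,0],"roll":1},{"linear":[0,0,0],"roll":1},{"linear":[0,0,0],"roll":1}]' -1 40
python3 -m jog '[{"linear":[0,0,0],"roll":1},{"linear":[0,0,0],"roll":1},{"linear":[0,0,0],"roll":1},{"linear":[0,0,0],"roll":1},{"linear":[0,0,0],"roll":1},{"linear":[0,0,0],"roll":1},{"linear":[0,0,0],"roll":1},{"linear":[0,0,0],"roll":1},{"linear":[0,0,0],"roll":1},{"linear":[0,0,0],"roll":1},{"linear":[0,0,0],"roll":1},{"linear":[0,0,0],"roll":1}]' -1 40
python3 - <<'E'
from h import *
go([.53,.175,.6])
E
```

```text
time_s: 13.12
position: [0.4356, 0.1581, 0.9692]
tool_rot: [[-0.375, -0.137, 0.917], [0.783, 0.482, 0.393], [-0.495, 0.866, -0.073]]
ft_force: [0.4, -0.5, -0.9]
grip_width: 0.064
gripper_force: 45.1
time_s: 14.12
position: [0.4357, 0.1581, 0.9692]
tool_rot: [[-0.306, 0.256, 0.917], [0.809, -0.438, 0.393], [0.502, 0.862, -0.073]]
ft_force: [0.3, -0.1, -0.8]
grip_width: 0.0638
gripper_force: 45.1
q [-18.5  -0.4  12.7  41.8  85.   22. ] t 14.12 pos [0.4357 0.1581 0.9692]
units [-5.01 -7.53  3.  ] rows>= 8.0 | xaz 110.7 yaz -59.7 tilt 85.8 az 23.2 ylevel 59.5 F [ 0.3 -0.1 -0.8] grip 0.0638 45.112716648727655
```

```bash

python3 -m jog '[{"linear":[-0.5,-0.75,0.3],"roll":0},{"linear":[-0.5,-0.75,0.3],"roll":0},{"linear":[-0.5,-0.75,0.3],"roll":0},{"linear":[-0.5,-0.75,0.3],"roll":0},{"linear":[-0.5,-0.75,0.3],"roll":0},{"linear":[-0.5,-0.75,0.3],"roll":0},{"linear":[-0.5,-0.75,0.3],"roll":0},{"linear":[-0.5,-0.75,0.3],"roll":0},{"linear":[-0.5,-0.75,0.3],"roll":0},{"linear":[-0.5,-0.75,0.3],"roll":0}]' -1 40
python3 - <<'E'
from h import *
go([.55,.18,.32])
E
```

```text
time_s: 14.95
position: [0.528, 0.1734, 0.6138]
tool_rot: [[-0.308, 0.255, 0.917], [0.81, -0.434, 0.393], [0.499, 0.864, -0.073]]
ft_force: [0.3, 0.5, 0.5]
grip_width: 0.064
gripper_force: 45.1
q [ -9.1  -9.4  87.3  65.1  36.  -32.8] t 14.95 pos [0.528  0.1734 0.6138]
units [-3.7  -6.28  1.11] rows>= 7.0 | xaz 110.8 yaz -59.6 tilt 85.8 az 23.2 ylevel 59.7 F [0.3 0.5 0.5] grip 0.064 45.103992582298815
```

```bash

python3 -m jog '[{"linear":[-0.46,-0.78,0.14],"roll":0},{"linear":[-0.46,-0.78,0.14],"roll":0},{"linear":[-0.46,-0.78,0.14],"roll":0},{"linear":[-0.46,-0.78,0.14],"roll":0},{"linear":[-0.46,-0.78,0.14],"roll":0},{"linear":[-0.46,-0.78,0.14],"roll":0},{"linear":[-0.46,-0.78,0.14],"roll":0},{"linear":[-0.46,-0.78,0.14],"roll":0}]' -1 40
python3 - <<'E'
from h import *
go([.55,.18,.32])
E
```

```text
time_s: 15.62
position: [0.5496, 0.1808, 0.3437]
tool_rot: [[-0.312, 0.256, 0.915], [0.809, -0.433, 0.397], [0.498, 0.864, -0.072]]
ft_force: [0.9, 0.6, -0.9]
grip_width: 0.0637
gripper_force: 45.1
q [  -7.2    9.6  118.6  132.9   44.  -114.7] t 15.62 pos [0.5496 0.1808 0.3437]
units [-0.31 -0.5   0.04] rows>= 1.0 | xaz 111.1 yaz -59.4 tilt 85.9 az 23.5 ylevel 59.8 F [ 0.9  0.6 -0.9] grip 0.0637 45.11025067884475
```

```bash

python3 -m jog '[{"linear":[0,0,0],"roll":1},{"linear":[0,0,0],"roll":1},{"linear":[0,0,0],"roll":1},{"linear":[0,0,0],"roll":1},{"linear":[0,0,0],"roll":1},{"linear":[0,0,0],"roll":1},{"linear":[0,0,0],"roll":1},{"linear":[0,0,0],"roll":1},{"linear":[0,0,0],"roll":1},{"linear":[0,0,0],"roll":1},{"linear":[0,0,0],"roll":1},{"linear":[0,0,0],"roll":1}]' -1 40 | head -2
python3 -m jog '[{"linear":[0,0,0],"roll":1},{"linear":[0,0,0],"roll":1},{"linear":[0,0,0],"roll":1},{"linear":[0,0,0],"roll":1},{"linear":[0,0,0],"roll":1},{"linear":[0,0,0],"roll":1},{"linear":[0,0,0],"roll":1},{"linear":[0,0,0],"roll":1},{"linear":[0,0,0],"roll":1},{"linear":[0,0,0],"roll":1},{"linear":[0,0,0],"roll":1},{"linear":[0,0,0],"roll":1}]' -1 40 | head -2
python3 -m jog '[{"linear":[0,0,0],"roll":1},{"linear":[0,0,0],"roll":1},{"linear":[0,0,0],"roll":1},{"linear":[0,0,0],"roll":1},{"linear":[0,0,0],"roll":1},{"linear":[0,0,0],"roll":1},{"linear":[0,0,0],"roll":1},{"linear":[0,0,0],"roll":1},{"linear":[0,0,0],"roll":1},{"linear":[0,0,0],"roll":1},{"linear":[0,0,0],"roll":1},{"linear":[0,0,0],"roll":1}]' -1 40 | head -2
python3 -m jog '[{"linear":[0,0,0],"roll":1},{"linear":[0,0,0],"roll":1},{"linear":[0,0,0],"roll":1},{"linear":[0,0,0],"roll":1},{"linear":[0,0,0],"roll":1},{"linear":[0,0,0],"roll":1},{"linear":[0,0,0],"roll":1},{"linear":[0,0,0],"roll":1},{"linear":[0,0,0],"roll":1},{"linear":[0,0,0],"roll":1},{"linear":[0,0,0],"roll":1},{"linear":[0,0,0],"roll":1}]' -1 40 | head -2
python3 - <<'E'
from h import *
go([.55,.18,.12])
c=optics.calibration("scene")
im=optics.get_image("scene");w=optics.get_image("wrist")
cv2.imwrite("pics/s2.png",np.hstack([cv2.resize(w[:,:,::-1],(400,300)),cv2.resize(im[:,:,::-1],(400,300))]))
E
```

```text
time_s: 16.62
position: [0.5499, 0.1811, 0.3445]
time_s: 17.62
position: [0.5499, 0.1811, 0.3445]
time_s: 18.62
position: [0.5499, 0.1811, 0.3445]
time_s: 19.62
position: [0.5499, 0.1811, 0.3444]
q [ -7.3   9.5 118.4 132.4  43.9 126.1] t 19.62 pos [0.5499 0.1811 0.3444]
units [ 5.6  -0.06  0.4 ] rows>= 6.0 | xaz -160.6 yaz 113.6 tilt 85.8 az 23.6 ylevel 0.3 F [ 0.9 -0.2 -1.2] grip 0.064 45.02426130697131
```

View pics/s2.png

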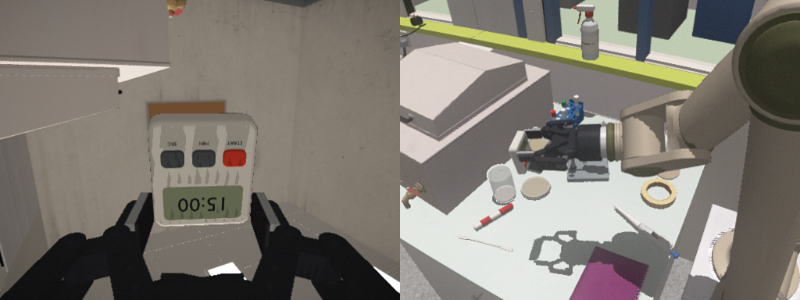

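```bash

python3 -m jog '[{"linear":[0.95,0,0.07],"roll":0},{"linear":[0.95,0,0.07],"roll":0},{"linear":[0.95,0,0.07],"roll":0},{"linear":[0.95,0,0.07],"roll":0},{"linear":[0.95,0,0.07],"roll":0},{"linear":[0.95,0,0.07],"roll":0},{"linear":[0.6,0,0],"roll":0},{"linear":[0.3,0,0],"roll":0},{"linear":[0,0,0],"roll":0}]' -1 40
python3 - <<'E'
from h import *
go([.55,.18,.063])
E
```

```text
time_s: 20.47
position: [0.548, 0.1804, 0.0769]
tool_rot: [[-0.07, -0.4, 0.914], [-0.03, 0.916, 0.399], [-0.997, 0.0, -0.076]]
ft_force: [0.3, -0.2, -0.4]
grip_width: 0.0638
gripper_force: 45.0
q [ -7.5  55.7 131.1 149.   91.4  86.5] t 20.47 pos [0.548  0.1804 0.0769]
units [ 0.34 -0.03  0.07] rows>= 1.0 | xaz -156.7 yaz 113.6 tilt 85.6 az 23.6 ylevel 0.0 F [ 0.3 -0.2 -0.4] grip 0.0638 45.02496611326933
```

```bash

python3 -m jog '[{"linear":[0.15,0,0.01],"roll":0},{"linear":[0.15,0,0.01],"roll":0},{"linear":[0,0,0],"roll":0}]' -1 40
python3 -m jog '[{"linear":[0.07,0,0],"roll":0},{"linear":[0,0,0],"roll":0}]' -1 40
python3 -m jog '[{"linear":[0.05,0,0],"roll":0},{"linear":[0,0,0],"roll":0}]' -1 40
```

```text
time_s: 20.72
position: [0.5479, 0.1806, 0.0686]
tool_rot: [[-0.065, -0.401, 0.914], [-0.029, 0.916, 0.4], [-0.997, -0.001, -0.071]]
ft_force: [0.1, -0.2, -1.3]
grip_width: 0.0647
gripper_force: 45.0
time_s: 20.88
position: [0.5476, 0.1806, 0.0662]
tool_rot: [[-0.065, -0.401, 0.914], [-0.028, 0.916, 0.4], [-0.997, -0.0, -0.071]]
ft_force: [0.4, -1.0, -0.9]
grip_width: 0.0637
gripper_force: 45.0
time_s: 21.05
position: [0.5474, 0.1805, 0.0639]
tool_rot: [[-0.065, -0.401, 0.914], [-0.028, 0.916, 0.4], [-0.997, 0.0, -0.071]]
ft_force: [-0.2, 1.1, -0.7]
grip_width: 0.0637
gripper_force: 45.0
```

```bash

python3 -m jog '[{"linear":[0.05,0,0],"roll":0},{"linear":[0.05,0,0],"roll":0},{"linear":[0,0,0],"roll":0}]' -1 40|sed -n '1,2p;4p'
python3 -m jog '[{"linear":[0.05,0,0],"roll":0},{"linear":[0,0,0],"roll":0}]' -1 40|sed -n '1,2p;4p'
```

```text
time_s: 21.3
position: [0.5471, 0.1804, 0.0594]
ft_force: [0.1, 0.5, -0.7]
time_s: 21.47
position: [0.5469, 0.1803, 0.0586]
ft_force: [-0.5, 0.4, 3.8]
```

```bash

python3 -m jog '[{"linear":[0,0,0],"roll":0},{"linear":[0,0,0],"roll":0},{"linear":[0,0,0],"roll":0},{"linear":[0,0,0],"roll":0},{"linear":[0,0,0],"roll":0},{"linear":[0,0,0],"roll":0},{"linear":[0,0,0],"roll":0}]' 1 40
python3 - <<'E'
from h import *
go([.55,.18,.12])
im=optics.get_image("scene");w=optics.get_image("wrist")
cv2.imwrite("pics/s3.png",np.hstack([cv2.resize(w[:,:,::-1],(400,300)),cv2.resize(im[150:330,130:370,::-1],(400,300))]))
E
```

```text
time_s: 22.05
position: [0.5469, 0.1803, 0.0579]
tool_rot: [[-0.066, -0.401, 0.914], [-0.028, 0.916, 0.4], [-0.997, 0.001, -0.071]]
ft_force: [-0.2, -0.7, 0.2]
grip_width: 0.0855
gripper_force: 0.0
q [ -7.5  59.4 130.8 148.8  94.7  84.8] t 22.05 pos [0.5469 0.1803 0.0579]
units [-1.55 -0.04 -0.04] rows>= 2.0 | xaz -156.9 yaz 113.6 tilt 85.9 az 23.6 ylevel 0.0 F [-0.2 -0.7  0.2] grip 0.0855 0.0
```

View pics/s3.png

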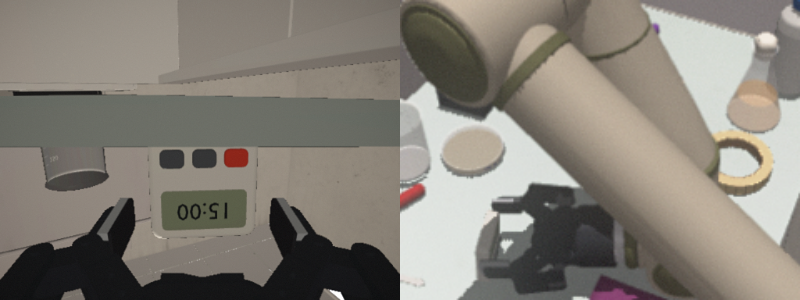

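```bash

python3 -m jog '[{"linear":[-0.5,0,-0.03],"roll":0},{"linear":[-1,0,-0.07],"roll":0},{"linear":[-1,0,-0.07],"roll":0},{"linear":[-1,0,-0.07],"roll":0},{"linear":[-1,0,-0.07],"roll":0},{"linear":[-1,0,-0.07],"roll":0},{"linear":[-1,0,-0.07],"roll":0},{"linear":[-1,0,-0.07],"roll":0}]' 1 40
python3 - <<'E'
from h import *
ct,cs=optics.calibration("top"),optics.calibration("scene")
k=lambda p:(p[0]*.64-.18,p[1]*.64-.18)
print("flask top",tri([(ct,k((489,431))),(cs,k((545,272)))]))
o=np.array([.5008,-.1492,0]);yaw=np.radians(29);ex=np.array([np.cos(yaw),np.sin(yaw),0])
b=-np.sin(np.radians(25))*ex+np.cos(np.radians(25))*np.array([0,0,1])
O=o+ex*.0575+[0,0,.07];print("knob model",O+.136*b, "top",O+.146*b)
print("proj top,scene of model knob top (800)",(proj(ct,O+.146*b)+.18)/.64,(proj(cs,O+.146*b)+.18)/.64)
R=env.observe()["tool_rot"];z=R[:,2];go([.5,-.15,.19])
K0=O+.136*b
for s in (-.1,0.017): 
  for dz in (0,.0455):
    P=K0+s*z+dz/.906*b;print(P.round(3),ik(P,R)[0].round(0),ik(P,R)[2].round(3),q6a(P,R)+90)
E
```

```text
time_s: 22.82
position: [0.5476, 0.18, 0.3601]
tool_rot: [[-0.067, -0.399, 0.915], [-0.028, 0.917, 0.398], [-0.997, 0.001, -0.072]]
ft_force: [2.4, 0.3, -1.5]
grip_width: 0.0854
gripper_force: 0.0
flask top (array([ 0.32073423, -0.23440945,  0.1481281 ]), [np.float64(0.55711225918692), np.float64(0.557112259186798)])
knob model [ 0.50082092 -0.14918841  0.19325786] top [ 0.49712462 -0.1512373   0.20232094]
proj top,scene of model knob top (800) [[438.90857313 309.71456731]] [[416.5039273  242.37150051]]
q [ -7.5   7.4 117.2 129.7  41.8 129.5] t 22.82 pos [0.5476 0.18   0.3601]
units [ 4.55 -7.1  -4.06] rows>= 8.0 | xaz -157.2 yaz 113.5 tilt 85.9 az 23.5 ylevel 0.1 F [ 2.4  0.3 -1.5] grip 0.0854 0.0
[ 0.409 -0.189  0.2  ] [-79.  32. 126.  76.  91.] [ 0.174 -0.291  0.219] 110.61805038293727
[ 0.391 -0.199  0.246] [-83.  25. 124.  74.  95.] [ 0.155 -0.302  0.265] 119.97459448768929
[ 0.516 -0.142  0.192] [-59.  34. 121.  95.  83.] [ 0.281 -0.245  0.211] 114.19302318168334
[ 0.498 -0.153  0.238] [-63.  27. 120.  91.  85.] [ 0.262 -0.255  0.256] 122.49816027115358
```

```bash

python3 - <<'E'
from h import *
s=env.observe();R=s["tool_rot"];z=R[:,2]
for k in (0,2,3,4,4.5):
  for dz in (0.04,.0,-.04,-.08):
    P=s["position"]-.04*k*z+[0,0,dz]; r=ik(P,R)
    print(k,dz,P.round(3),r[0].round(0),round(q6a(P,R)+90),r[1].round(2),r[2].round(2)) if r else print(k,dz,None)
E
```

```text
0 0.04 [0.548 0.18  0.4  ] [ -7.   3. 113. 121.  37.] 140 [0.03 0.67] [0.31 0.08 0.42]
0 0.0 [0.548 0.18  0.36 ] [ -7.   7. 117. 130.  42.] 129 [0.07 0.66] [0.31 0.08 0.38]
0 -0.04 [0.548 0.18  0.32 ] [ -7.  12. 121. 136.  48.] 120 [0.12 0.65] [0.31 0.08 0.34]
0 -0.08 [0.548 0.18  0.28 ] [ -7.  18. 124. 141.  55.] 113 [0.17 0.64] [0.31 0.08 0.3 ]
2 0.04 [0.474 0.148 0.406] [-18.  -7. 121. 110.  45.] 149 [-0.06  0.66] [0.24 0.05 0.42]
2 0.0 [0.474 0.148 0.366] [-18.  -2. 126. 119.  49.] 137 [-0.02  0.67] [0.24 0.05 0.38]
2 -0.04 [0.474 0.148 0.326] [-18.   4. 131. 126.  55.] 125 [0.04 0.67] [0.24 0.05 0.34]
2 -0.08 [0.474 0.148 0.286] [-18.  12. 136. 132.  62.] 114 [0.11 0.66] [0.24 0.05 0.3 ]
3 0.04 [0.438 0.132 0.409] [-27. -13. 125. 103.  52.] 155 [-0.12  0.65] [0.2  0.03 0.43]
3 0.0 [0.438 0.132 0.369] [-27.  -8. 130. 110.  55.] 143 [-0.07  0.66] [0.2  0.03 0.39]
3 -0.04 [0.438 0.132 0.329] [-27.  -1. 136. 117.  60.] 129 [-0.01  0.67] [0.2  0.03 0.35]
3 -0.08 [0.438 0.132 0.289] [-27.   8. 141. 124.  67.] 115 [0.08 0.66] [0.2  0.03 0.31]
4 0.04 [0.401 0.116 0.412] [-40. -20. 128.  94.  64.] 163 [-0.19  0.63] [0.17 0.01 0.43]
4 0.0 [0.401 0.116 0.372] [-40. -15. 134.  99.  65.] 150 [-0.14  0.65] [0.17 0.01 0.39]
4 -0.04 [0.401 0.116 0.332] [-40.  -8. 140. 105.  68.] 136 [-0.07  0.66] [0.17 0.01 0.35]
4 -0.08 [0.401 0.116 0.292] [-40.   4. 147. 111.  74.] 118 [0.03 0.67] [0.17 0.01 0.31]
4.5 0.04 [0.383 0.108 0.413] [-50. -25. 129.  90.  73.] 166 [-0.23  0.62] [0.15 0.01 0.43]
4.5 0.0 [0.383 0.108 0.373] [-50. -20. 135.  93.  74.] 155 [-0.18  0.63] [0.15 0.01 0.39]
4.5 -0.04 [0.383 0.108 0.333] [-50. -12. 142.  97.  75.] 140 [-0.12  0.65] [0.15 0.01 0.35]
4.5 -0.08 [0.383 0.108 0.293] [-50.   0. 150. 102.  78.] 119 [0.   0.67] [0.15 0.01 0.31]
```

```bash

python3 -m jog '[{"linear":[0.2,0,-0.9],"roll":0},{"linear":[0.2,0,-0.9],"roll":0},{"linear":[0.2,0,-0.9],"roll":0},{"linear":[0.2,0,-0.9],"roll":0},{"linear":[0.8,0,0],"roll":0},{"linear":[0.8,0,0],"roll":0},{"linear":[0.8,0,0],"roll":0},{"linear":[0.8,0,0],"roll":0},{"linear":[0.8,0,0],"roll":0}]' 1 40
python3 - <<'E'
from h import *
go([.5,-.15,.19])
E
```

```text
time_s: 23.57
position: [0.4713, 0.1244, 0.2221]
tool_rot: [[-0.093, -0.412, 0.906], [-0.042, 0.911, 0.41], [-0.995, -0.0, -0.102]]
ft_force: [-0.2, -1.2, 0.8]
grip_width: 0.0853
gripper_force: 0.0
q [-25.   26.  142.  129.1  76.4  99.3] t 23.57 pos [0.4713 0.1244 0.2221]
units [ 1.02 -6.54 -2.08] rows>= 7.0 | xaz -155.6 yaz 114.3 tilt 84.2 az 24.3 ylevel -0.0 F [-0.2 -1.2  0.8] grip 0.0853 0.0
```

```bash

python3 -m jog '[{"linear":[-0.9,0,-0.5],"roll":0},{"linear":[-0.9,0,-0.5],"roll":0},{"linear":[-0.5,0,-0.5],"roll":0},{"linear":[0.9,0,-0.6],"roll":0},{"linear":[0.9,0,-0.6],"roll":0},{"linear":[0.9,0,-0.6],"roll":0},{"linear":[0.9,0,-0.6],"roll":0},{"linear":[0.9,0,-0.6],"roll":0},{"linear":[0.9,0,-0.6],"roll":0},{"linear":[0.9,0,-0.6],"roll":0},{"linear":[0.9,0,-0.6],"roll":0}]' 1 40
python3 - <<'E'
from h import *
go([.5,-.15,.19])
E
```

```text
time_s: 24.48
position: [0.3868, -0.0579, 0.1778]
tool_rot: [[-0.17, -0.495, 0.852], [-0.077, 0.869, 0.489], [-0.982, 0.017, -0.186]]
ft_force: [0.5, -0.5, -0.6]
grip_width: 0.0857
gripper_force: 0.0
q [-75.9  32.  142.   73.3  80.9  96.9] t 24.48 pos [ 0.3868 -0.0579  0.1778]
units [-0.6  -3.39  1.23] rows>= 4.0 | xaz -155.6 yaz 119.7 tilt 79.3 az 29.8 ylevel 1.0 F [ 0.5 -0.5 -0.6] grip 0.0857 0.0
```

```bash

python3 -m jog '[{"linear":[-0.9,0,-0.15],"roll":-0.28},{"linear":[-0.9,0,-0.15],"roll":0},{"linear":[-0.9,0,-0.15],"roll":0},{"linear":[-0.2,0,0],"roll":0}]' 1 40 | head -2
python3 - <<'E'
from h import *
go([.47,-.165,.28])
s=env.observe();R=s["tool_rot"]
for P in ([.47,-.165,.28],[.516,-.14,.19],[.498,-.151,.24]): print(ik(P,R)[0].round(0),q6a(P,R)+90,ik(P,R)[2].round(3))
E
```

```text
time_s: 24.82
position: [0.3915, -0.0572, 0.2852]
q [-74.7   6.9 131.3  72.2  91.4 130.1] t 24.82 pos [ 0.3915 -0.0572  0.2852]
units [ 0.06 -3.31  0.39] rows>= 4.0 | xaz -150.2 yaz 119.7 tilt 79.3 az 29.7 ylevel -0.0 F [-0.4  1.1 -0.5] grip 0.0851 0.0
[-67.  19. 113.  78.  88.] 137.64889711903174 [ 0.25  -0.29   0.328]
[-59.  31. 116.  85.  80.] 122.88736909834206 [ 0.296 -0.265  0.238]
[-62.  24. 115.  81.  83.] 131.4300293816056 [ 0.278 -0.276  0.288]
```

```bash

python3 -m jog '[{"linear":[0,-0.83,0.1],"roll":0},{"linear":[0,-0.83,0.1],"roll":0},{"linear":[0,-0.83,0.1],"roll":0},{"linear":[0,-0.83,0.1],"roll":0},{"linear":[0,0,0],"roll":0},{"linear":[0,0,0],"roll":0}]' 1 40 | head -2
python3 -c "
from h import *;import pickle
c=optics.calibration('wrist');im=optics.get_image('wrist');pickle.dump((c,im),open('k1.pkl','wb'))"
python3 -m jog '[{"linear":[0.9,0,0],"roll":0},{"linear":[0.6,0,0],"roll":0},{"linear":[0,0,0],"roll":0},{"linear":[0,0,0],"roll":0}]' 1 40 | head -2
python3 - <<'E'
from h import *
import pickle
go([.47,-.165,.28])
c=optics.calibration('wrist');im=optics.get_image('wrist');pickle.dump((c,im),open('k2.pkl','wb'))
c1,i1=pickle.load(open('k1.pkl','rb'))
top=optics.get_image("top")
cv2.imwrite("pics/k.png",np.hstack([np.vstack([cv2.resize(i[:,:,::-1],(400,300)) for i in (i1,im)]),cv2.resize(top[130:250,110:270,::-1],(400,600)[:1]+(300,)) if 0 else np.vstack([cv2.resize(i[100:250,150:350,::-1],(400,300)) for i in (i1,im)])]))
E
```

```text
time_s: 25.32
position: [0.4713, -0.1647, 0.2794]
time_s: 25.7
position: [0.4608, -0.1693, 0.2214]
q [-68.7  26.1 117.4  76.9  86.3 126.3] t 25.7 pos [ 0.4608 -0.1693  0.2214]
units [-1.49 -0.02 -0.02] rows>= 2.0 | xaz -151.0 yaz 119.7 tilt 79.3 az 29.7 ylevel 0.1 F [0.  0.9 0.2] grip 0.0857 0.0
```

View pics/k.png

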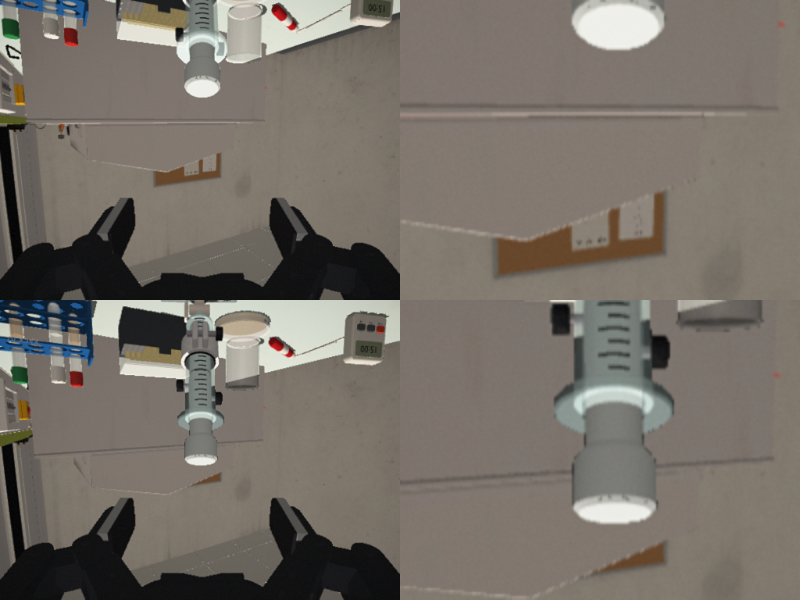

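```bash

python3 - <<'E'
from h import *
import pickle
c1,_=pickle.load(open('k1.pkl','rb'));c2,_=pickle.load(open('k2.pkl','rb'))
ct,cs=optics.calibration("top"),optics.calibration("scene")
o1=(c1,(258.75,112));o2=(c2,(256.8,203.9));o3=(ct,(279.9,196.3));o4=(cs,(264.9,157.2))
for o in ([o1,o2],[o1,o2,o3],[o1,o2,o3,o4]):x,e=tri(o);print(x.round(4),np.round(e,1))
# flange (crop2: x 554..674, y~407) mouth-face
b=np.array([-.4226*np.cos(np.radians(29)),-.4226*np.sin(np.radians(29)),.9063])
for t in (0,.036): 
  X=x-t*b; print(t,proj(c2,X),(proj(c2,X)-[150,100]+.5)*2+[400,300])
s=env.observe();R=s["tool_rot"]
kc=tri([o1,o2,o3])[0]-.01*b; print("knob centre",kc.round(4)); print("y.b",R[:,1]@b,R[:,0]@b,R[:,2]@b)
go(kc+.017*R[:,2]); print("b in tool units /40mm per 50mm:",(R.T@b*.05/.04).round(3)); print("from tool tip above: hover units");go(kc+.017*R[:,2]+.06*b)
E
```

```text
[ 0.4987 -0.1479  0.2015] [0. 0.]
[ 0.5003 -0.1479  0.2017] [0.9 0.8 1.7]
[ 0.4998 -0.1476  0.2007] [0.8 1.1 2.4 2.7]
0 [[256.35740776 202.36782328]] [[613.71481552 505.73564657]]
0.036 [[256.13463051 153.18697909]] [[613.26926103 407.37395817]]
knob centre [ 0.504  -0.1458  0.1926]
y.b 0.0030962189336048536 -0.8118038085937923 -0.5838967715109651
q [-68.7  25.9 117.3  76.9  86.3 126.2] t 25.8 pos [ 0.4611 -0.1693  0.2225]
units [ 0.51 -0.02  1.77] rows>= 2.0 | xaz -149.6 yaz 119.7 tilt 79.3 az 29.7 ylevel -0.1 F [ 0.5 -0.1 -0. ] grip 0.0856 0.0
b in tool units /40mm per 50mm: [-1.015  0.004 -0.73 ]
from tool tip above: hover units
q [-68.7  25.9 117.3  76.9  86.3 126.2] t 25.8 pos [ 0.4611 -0.1693  0.2225]
units [-0.71 -0.02  0.89] rows>= 1.0 | xaz -149.6 yaz 119.7 tilt 79.3 az 29.7 ylevel -0.1 F [ 0.5 -0.1 -0. ] grip 0.0856 0.0
```

```bash

python3 -m jog '[{"linear":[0.2,0,0.6],"roll":0},{"linear":[0.2,0,0.6],"roll":0},{"linear":[0.11,-0.02,0.57],"roll":0},{"linear":[0,0,0],"roll":0},{"linear":[0,0,0],"roll":0}]' 1 20
python3 -m jog '[{"linear":[0,0,0],"roll":0},{"linear":[0,0,0],"roll":0},{"linear":[0,0,0],"roll":0},{"linear":[0,0,0],"roll":0},{"linear":[0,0,0],"roll":0},{"linear":[0,0,0],"roll":0}]' -0.2 20
python3 - <<'E'
from h import *
s=env.observe();R=s["tool_rot"];go(np.array([.5037,-.1458,.1925])+.017*R[:,2]); print(R.T@s["ft_force"])
i=optics.get_image("wrist")
cv2.imwrite("pics/k3.png",cv2.resize(i[60:360,60:460,::-1],(800,600),interpolation=cv2.INTER_CUBIC))
E
```

```text
time_s: 26.22
position: [0.5189, -0.1366, 0.1892]
tool_rot: [[-0.16, -0.498, 0.853], [-0.095, 0.867, 0.488], [-0.983, -0.003, -0.186]]
ft_force: [-0.6, 0.1, 0.1]
grip_width: 0.0855
gripper_force: 0.0
time_s: 26.72
position: [0.5185, -0.138, 0.1883]
tool_rot: [[-0.161, -0.495, 0.854], [-0.094, 0.869, 0.486], [-0.982, -0.002, -0.187]]
ft_force: [0.6, -0.4, -0.5]
grip_width: 0.0343
gripper_force: 0.0
q [-58.6  31.5 116.3  85.7  80.  122.6] t 26.72 pos [ 0.5185 -0.138   0.1883]
units [-0.03  0.01 -0.01] rows>= 1.0 | xaz -149.8 yaz 119.7 tilt 79.3 az 29.7 ylevel -0.1 F [ 0.6 -0.4 -0.5] grip 0.0343 0.0
[ 0.39015451 -0.63473947  0.41505877]
```

View pics/k3.png

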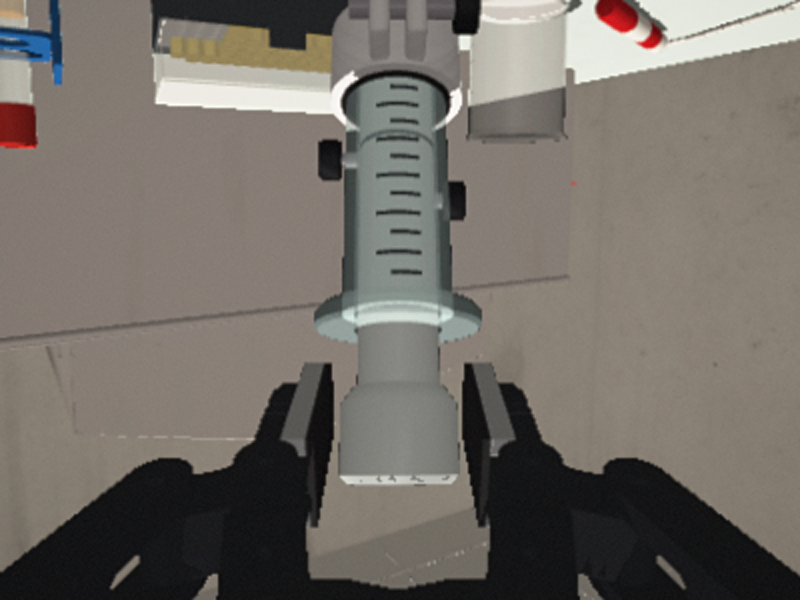

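```bash

for i in 1; do python3 -m jog '[{"linear":[0,0,0],"roll":0},{"linear":[0,0,0],"roll":0},{"linear":[0,0,0],"roll":0}]' -0.3 20 | sed -n '2p;4,6p'; done
python3 -m jog '[{"linear":[0,0,0],"roll":0},{"linear":[0,0,0],"roll":0},{"linear":[0,0,0],"roll":0}]' -0.34 20| sed -n '2p;4,6p'
python3 -c "
from h import *
s=env.observe();print(s['tool_rot'].T@s['ft_force'])"
```

```text
position: [0.5186, -0.1377, 0.1882]
ft_force: [0.4, -0.1, -0.4]
grip_width: 0.0298
gripper_force: 0.0
position: [0.5186, -0.1377, 0.1882]
ft_force: [-0.1, 0.2, -0.5]
grip_width: 0.028
gripper_force: 0.0
[0.49844826 0.18560147 0.08852796]
```

```bash

python3 -m jog '[{"linear":[0,0,0],"roll":0},{"linear":[0,0,0],"roll":0},{"linear":[0,0,0],"roll":0},{"linear":[0,0,0],"roll":0}]' -0.6 25
python3 -c "
from h import *
s=env.observe();R=s['tool_rot'];print(R.T@s['ft_force'])
b=np.array([-.4226*np.cos(np.radians(29)),-.4226*np.sin(np.radians(29)),.9063]);print((R.T@b*.05/.04).round(3),s['position'],s['position']+.05*b)"
```

```text
time_s: 27.6
position: [0.5186, -0.1377, 0.1882]
tool_rot: [[-0.161, -0.495, 0.854], [-0.094, 0.869, 0.486], [-0.982, -0.002, -0.186]]
ft_force: [-0.5, -0.7, 1.0]
grip_width: 0.0272
gripper_force: 24.5
[-0.80800044 -0.39063114 -0.9335207 ]
[-1.015  0.004 -0.73 ] [ 0.518622   -0.13773097  0.18822807] [ 0.50014128 -0.147975    0.23354307]
```

```bash
cat > chk.py <<'E'
from h import *
s=env.observe();R=s['tool_rot'];p0=np.array([0.5186,-.1377,.1882])
b=np.array([-.4226*np.cos(np.radians(29)),-.4226*np.sin(np.radians(29)),.9063])
d=s['position']-p0;f=s['ft_force'];print(round(s['time_s'],2),"along %.1f mm, off"%(d@b*1e3),((d-(d@b)*b)*1e3).round(1),"F along %.1f off"%(f@b),(f-(f@b)*b).round(1),s['grip_width'].round(4),round(s['gripper_force'],1),"rest",(R.T@(p0+.05*b-s['position'])/.04).round(3))
E
python3 -m jog '[{"linear":[-0.05,0,-0.036],"roll":0},{"linear":[-0.05,0,-0.036],"roll":0},{"linear":[-0.05,0,-0.036],"roll":0},{"linear":[0,0,0],"roll":0}]' -0.6 25 >/dev/null; python3 chk.py
```

```text
Traceback (most recent call last):
  File "chk.py", line 4, in <module>
    d=s['position']-p0;f=s['ft_force'];print(round(s['time_s'],2),"along %.1f mm, off"%(d@b*1e3),((d-(d@b)*b)*1e3).round(1),"F along %.1f off"%(f@b),(f-(f@b)*b).round(1),s['grip_width'].round(4),round(s['gripper_force'],1),"rest",(R.T@(p0+.05*b-s['position'])/.04).round(3))
                                                                                                                                                                          ^^^^^^^^^^^^^^^^^^^^^
AttributeError: 'float' object has no attribute 'round'
```

```bash

python3 -m jog '[{"linear":[-0.05,0,-0.036],"roll":0},{"linear":[-0.05,0,-0.036],"roll":0},{"linear":[-0.05,0,-0.036],"roll":0},{"linear":[-0.05,0,-0.036],"roll":0},{"linear":[0,0,0],"roll":0}]' -0.6 25 >/dev/null; python3 chk.py
```

```text
Traceback (most recent call last):
  File "chk.py", line 4, in <module>
    d=s['position']-p0;f=s['ft_force'];print(round(s['time_s'],2),"along %.1f mm, off"%(d@b*1e3),((d-(d@b)*b)*1e3).round(1),"F along %.1f off"%(f@b),(f-(f@b)*b).round(1),s['grip_width'].round(4),round(s['gripper_force'],1),"rest",(R.T@(p0+.05*b-s['position'])/.04).round(3))
                                                                                                                                                                          ^^^^^^^^^^^^^^^^^^^^^
AttributeError: 'float' object has no attribute 'round'
```

```bash
sed -i "s/s\['grip_width'\].round(4)/round(s['grip_width'],4)/" chk.py; python3 chk.py
```

```text
28.35 along 17.7 mm, off [ 0.1 -0.1  0. ] F along -0.7 off [-0.3 -0.1 -0.1] 0.0269 24.6 rest [-0.655  0.006 -0.473]
```

```bash

python3 -m jog '[{"linear":[-0.05,0,-0.036],"roll":0},{"linear":[-0.05,0,-0.036],"roll":0},{"linear":[-0.05,0,-0.036],"roll":0},{"linear":[-0.05,0,-0.036],"roll":0},{"linear":[-0.05,0,-0.036],"roll":0},{"linear":[-0.05,0,-0.036],"roll":0},{"linear":[-0.05,0,-0.036],"roll":0},{"linear":[-0.05,0,-0.036],"roll":0},{"linear":[-0.05,0,-0.036],"roll":0},{"linear":[0,0,0],"roll":0}]' -0.6 25 >/dev/null; python3 chk.py
```

```text
29.18 along 39.8 mm, off [ 0.1 -0.2  0. ] F along -0.6 off [-0.1 -0.2 -0.1] 0.0274 24.6 rest [-0.206  0.006 -0.15 ]
```

```bash

python3 -m jog '[{"linear":[-0.05,0,-0.037],"roll":0},{"linear":[-0.05,0,-0.037],"roll":0},{"linear":[-0.05,0,-0.036],"roll":0},{"linear":[-0.05,0,-0.036],"roll":0},{"linear":[0,0,0],"roll":0},{"linear":[0,0,0],"roll":0},{"linear":[0,0,0],"roll":0},{"linear":[0,0,0],"roll":0},{"linear":[0,0,0],"roll":0},{"linear":[0,0,0],"roll":0}]' -0.6 25 >/dev/null; python3 chk.py
python3 - <<'E'
from h import *
i=optics.get_image("wrist");s=optics.get_image("scene")
cv2.imwrite("pics/k4.png",np.hstack([cv2.resize(i[60:360,60:460,::-1],(400,300)),cv2.resize(s[:,:,::-1],(400,300))]))
E
```

```text
30.02 along 49.2 mm, off [ 0.  -0.2 -0. ] F along -1.5 off [-0.8 -0.1 -0.4] 0.0272 24.6 rest [-0.016  0.004 -0.01 ]
```

View pics/k4.png

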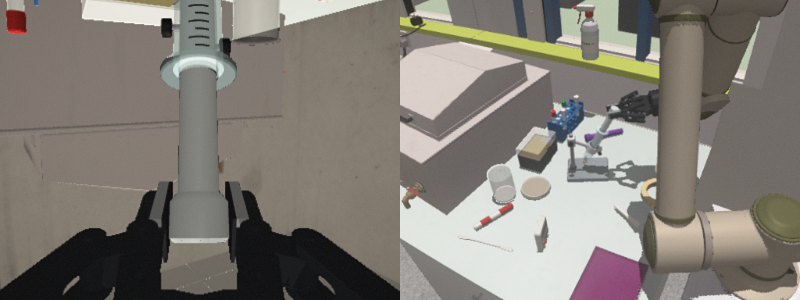

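```bash
python3 -c "
from rig import env
print(env.close_job())"
```

```text
the job is handed in; nothing more can be done
None
```

The timer stands by itself on its key end, facing about 24° off straight back towards the robot. The plunger is drawn out 49 mm along the bore and held with a 25 N grip; I did not see the ring itself at the mouth, so its position comes from the arm's travel with no slip in the grip. The job was handed in at about 30 s, and the beaker, flask and dish were not touched as far as the pictures show; no verdict came back.

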